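Pin the bench folder and hold its clamping leaf at the balance point

TASK

On the little bench folder, drop the loose steel pin all the way down through the carriage lug and the base plate under it, and let go of the pin. Then take the leaf by its loop handle, swing it up until it stands straight upright on its hinge at the balance point, without letting it go over backwards, and finish still holding it there so that a blank can be slid in. Leave the other things on the bench where they are.

Things in the scene. Friction and masses are not known exactly. Their poses are not given: they have to be found in the camera images.
- base: Fixed base plate of the folder, 30 mm thick; own x from -65 to 115 mm, y from -190 to 120 mm. Origin on the bench surface; x away from the robot at yaw 0, z up; yaw up to 0.3 rad. Its right part (negative y) has a 13.6 mm through hole, right below the lug's while joint carriage is 0. The carriage on it has a bed and two hinge cheeks (outer faces y = +-100 mm, 96 mm above the bench).
- lug_hole (a point): Centre of the mouth of the vertical 13.6 mm hole in the carriage's lug, a 10 mm thick flat steel tongue sticking out to the right (negative y) of the folder; 41 mm above the bench, at (-20, -155, 41) mm in the base's frame. Lug and base plate together are 41 mm deep.
- carriage (a joint): Slide of the carriage on the base along the base's x, in m, 0 to 0.025; starts at 0, where the holes in lug and base line up, and is stiff (about 14 N to move).
- leaf (a joint): Hinge of the clamping leaf, rad. 0: closed, flat towards the robot; grows as the loop handle swings up and over, away from the robot; 1.571: straight upright, the balance point; 2.5: fallen over backwards on its stop. Nearly frictionless: let go, it falls either way. Leaf 0.4 to 0.65 kg, centre of mass about 60 mm from the hinge on the line to the loop bar.
- leaf_bar (a point): Middle of the cross bar of the leaf's loop handle: round bar 12 mm thick, parallel to the hinge (base's y), free for 98 mm between the loop's arms, 120 mm from the hinge line; clear gap of 38 mm between bar and leaf plate (170 mm wide, 9 mm thick). Closed, the bar is 80 mm above the bench; under it only the bench and, from 5 mm farther in, the 30 mm high base.
- leaf_hinge (a point): Middle of the hinge line of the leaf, 80 mm above the bench, at (50, 0, 80) mm in the base's frame; the line runs along the base's y.
- pin: Loose steel pin, 75 mm tall, 0.10 to 0.16 kg, starting upright in a wooden holder block. Origin at the centre of its tip (bottom), z up to the head. From the tip: 12 mm round shank, 36 mm long with a 4 mm chamfer; collar 28 mm in diameter, 5 mm thick; head 18 mm in diameter, 34 mm tall, to grip. In the holder the tip is 8 mm above the bench.
- pin_collar (a point): Centre of the underside of the pin's collar, 36 mm above its tip; it rests on the lug's top when the pin is fully home.
- holder: Fixed wooden holder block 70 x 70 x 44 mm with one 15 mm hole in its middle in which the pin stands; left or right of the folder. Origin at the centre of its underside.
- dolly: Bystander: mushroom-shaped dark steel dolly, 74 mm in diameter, 60 mm tall; on the other side of the folder from the holder. Origin at the centre of its underside.
- cone: Bystander: hollow steel cone standing in front of the folder's left corner, 58 mm wide at the foot, 85 mm tall. Origin at the centre of its foot.
- tin: Bystander: closed metal tin, 70 mm in diameter, 70 mm tall, to the right of the folder.
- offcut: Bystander: square steel bar offcut 160 x 30 x 30 mm, to the left of the folder.

How it is judged:
On the way, in this order (a step that is already met when the one before it is completed fails the run):
1. the pin is fully home through lug and base plate, and let go (horizontal distance between pin_collar and lug_hole below 0.004 m and z of pin_collar in the frame of lug_hole below 0.003 m and angle between pin's own z axis and vertical below 0.08 rad and contact force between the fingers and pin below 0.05 N), for 0.2 s.
2. the leaf stands at its balance point, held by the fingers (value of joint leaf between 1.481 and 1.661 rad and contact force between the fingers and leaf above 0.3 N), for 0.2 s.
At the end, for the whole second after the job is handed in: Pin home and untouched: collar within 3 mm of the lug, 4 mm of the hole's centre, upright within 0.08 rad; carriage within 4 mm of its place; leaf at rest within 0.09 rad of upright (1.571), held by the fingers with more than 0.3 N (all of step 1 and all of step 2 and velocity of joint leaf between -0.05 and 0.05 rad/s and value of joint carriage below 0.004 m); the arm keeps its last pose, push and grip.
It fails at once if the leaf goes over backwards (more than 0.33 rad past upright) (value of joint leaf above 1.9 rad).
It fails at once if a bystander is disturbed (moved more than 25 mm) (distance of any of dolly, cone, tin, offcut from where it was at the start of the episode above 0.025 m).
It also fails if it takes over 54 s, if anything falls off the work surface, if the arm or the gripper's body presses on something with over 40 N, if the wrist force passes 120 N, or if a joint passes its speed limit or range.

ROBOT

A 6-joint arm with a two-finger parallel gripper is mounted at the origin on the work surface. World frame = base frame: x ahead of the robot, y to its left, z up, the work surface at z = 0. Lengths are in m, angles in rad, forces in N, time in s.
With the tool pointing down it reaches from about 0.425 to 0.925 m from the base axis. Payload 12.5 kg.
Tool frame: the origin (TCP) lies midway between the tips of the shut fingers; the grasp point (between the pads) lies 19 mm behind it (manip.grip_depth is the distance from the TCP to the grasp point, in m); z points along the fingers, y is the direction in which the jaws open and shut (so a half turn about z gives the same grasp; the last joint's range is limited). The gripper opens to 85 mm and grips with 20 to 120 N. Pads are 22 mm wide; open, the fingers measure 114 mm over their backs; the gripper's body (76 mm by 85 mm) begins 54 mm behind the grasp point. The pads swing forward as they close: fully open they stand 13 mm farther back than shut.
Start: joints at [-1.315, 0.491, 1.559, -0, 1.092, -0.106], TCP at [0.221, -0.585, 0.231] pointing down, gripper open.
Joint ranges: [-3.1, 3.1], [-0.84, 2.19], [0.05, 2.79], [-1.13, 4.28], [0.06, 2.93], [-2.69, 2.69]. Speed limits (rad/s): [2.22, 2.22, 2.79, 3.14, 3.14, 3.14].

INTERFACE

Orientations are given as a unit quaternion [w, x, y, z].
In Python, from plant import manip gives the robot as it stands.
- The arm moves only by the tool apply_moves, never from a script. Its argument "commands" is a list of rows, each an object of numbers: "jaw": the closure, from 0 (fully open) to 1 (shut); "x", "y", "z": the shift along the world's x, y, z in mm; "wx", "wy", "wz": the turn, a rotation vector about the world's x, y, z in degrees. In form: [{"jaw": .., "x": .., "y": .., "z": .., "wx": .., "wy": .., "wz": ..}, ...]. A call has exactly 5 rows; each row is the pose to reach, as a shift and turn from the pose commanded when the call began; what a row does not reach only later rows make up. A row lasts 1/8 s, in which the tool goes at most 62.5 mm and 10.7 degrees, less where a joint would pass 70% of its speed; a pose out of reach is approached as far as the arm can. A call with a gripper value outside its range is refused whole. The fingers move at their own pace and stop on an object; the grip force is fixed at half the most. Time passes only in rows, so rows that repeat a pose let the fingers close, or fill a call up. It gives the time, the measured TCP pose, the force and the opening at its end, in the units of the state.
- manip.state(): the state, without advancing time (a new reading comes with each control period).
- manip.snapshot(name): name is "scene" or "top" or "wrist"; returns (picture, depth): 384x512x3 uint8, red, green, blue; 384x512 float32, m along the optical axis (not along the pixel's ray), 0 where there is no reading.
- manip.camera_params(name): a dict with "vfov" (degrees; the focal length in pixels is half the picture's height over the tangent of half this angle, whatever the lens; pixels are square), "cx", "cy" (the principal point, pixels), "distortion" ([k1, k2, p1, p2, k3] as OpenCV has them; the pictures are not rectified), "position" and "rotation" of the camera in the world. Camera axes: x right, y down, z forward; pixel columns grow to the right and rows downward; lengths in m; the calibration is good to about 2 mm. A picture is of the moment at which its call begins: read the wrist's pose just before it. camera_params takes no time and is no camera call; for the wrist camera it gives the pose at the moment of the call.
- manip.hand_in(): hands the job in, once; it reports no verdict.
The state is a dict: "time_s": time; "qpos": joint angles; "dq": joint speeds; "joint_efforts": joint torques, N m; "tool_pos": TCP position; "tcp_rot": TCP orientation; "ft_force": force on the tool from outside, world axes, zero at the start; "moment": the same for the moment, N m; "width": finger opening in m.
Only numpy, scipy, OpenCV 4.12 (cv2) and the standard library are available. Lean on these libraries where they do the work, as an engineer would, in place of code of your own. Each camera call takes 0.05 s, during which the arm holds its last target.

## Working session

There is one attempt and no reset: what is moved stays moved. The work goes in short steps, Python scripts to look and compute and a tool call to move; the robot and the scene stay as the last step left them, time stands still between calls to the robot, and variables do not carry over. Pictures are saved under pics/ and viewed, and the job is handed in when it is done.

Besides the shell and the picture viewer there is one more tool, called after "Request:" by a JSON object that holds its "fn" and its "kwargs", one argument or row to a line. apply_moves: Moves the arm, as the interface text tells. Its arguments: {"type":"object","properties":{"commands":{"type":"array"}},"required":["commands"]}

```bash
mkdir -p pics; ls
cat > h.py <<'E'
import numpy as np, cv2
from plant import manip
def K(p):
    f=192/np.tan(np.radians(p['vfov'])/2); return np.array([[f,0,p['cx']],[0,f,p['cy']],[0,0,1]])
def R(p):
    r=np.array(p['rotation'],float)
    if r.shape==(4,):
        from scipy.spatial.transform import Rotation as Ro
        return Ro.from_quat(r[[1,2,3,0]]).as_matrix()
    return r.reshape(3,3)
def ray(p,u,v):
    q=cv2.undistortPoints(np.array([[[u,v]]],float),K(p),np.array(p['distortion'],float))[0,0]
    return R(p)@np.array([q[0],q[1],1.])
def at_z(p,u,v,z):
    d=ray(p,u,v);o=np.array(p['position']);return o+d*(z-o[2])/d[2]
def at_d(p,u,v,dep):
    return np.array(p['position'])+ray(p,u,v)*dep
def proj(p,X):
    r=R(p); rv=cv2.Rodrigues(r.T)[0]; t=-r.T@np.array(p['position'])
    return cv2.projectPoints(np.atleast_2d(np.array(X,float)),rv,t,K(p),np.array(p['distortion'],float))[0][:,0]
def snap(name,fn):
    p=manip.camera_params(name); im,d=manip.snapshot(name)
    cv2.imwrite('pics/'+fn+'.png',im[:,:,::-1]); np.savez('pics/'+fn+'.npz',im=im,d=d,**{k:np.array(v) for k,v in p.items()})
    return p,im,d
def load(fn):
    z=np.load('pics/'+fn+'.npz'); return {k:z[k] for k in z.files if k not in('im','d')},z['im'],z['d']
def crop(fn,x0,y0,x1,y1,s,out):
    im=cv2.imread('pics/'+fn+'.png')[y0:y1,x0:x1]
    cv2.imwrite('pics/'+out+'.png',cv2.resize(im,None,fx=s,fy=s,interpolation=cv2.INTER_CUBIC))
E
python3 - <<'E'
from h import *
print(manip.state(), manip.grip_depth)
for n in('top','scene'):
    p,_,_=snap(n,n+'0'); print(p)
E
```

```text
pics
{'time_s': 0.0, 'qpos': array([-1.31457149e+00,  4.91543288e-01,  1.55947514e+00,  1.22051661e-05,
        1.09169082e+00, -1.05614298e-01]), 'dq': array([-4.25436264e-04,  3.89885130e-05,  1.38702800e-03, -9.02087994e-04,
        2.47221865e-03,  1.07356428e-03]), 'joint_efforts': array([ 6.57537712e-04, -6.18446660e+01, -2.61591321e+01, -1.00167863e-04,
        4.07300424e-03, -3.73423745e-05]), 'tool_pos': array([ 0.22120219, -0.58429434,  0.230729  ]), 'tcp_rot': array([-5.57120822e-04,  9.83679001e-01,  1.79931409e-01, -3.66043242e-05]), 'ft_force': array([-0.07873463, -0.30741777,  0.17193545]), 'moment': array([-0.00311476, -0.04227143, -0.00296298]), 'width': 0.08550690174825662} 0.0187
{'vfov': 48.81873894369758, 'cx': 257.95218337491144, 'cy': 193.84834319341942, 'distortion': array([0.03648337, 0.        , 0.        , 0.        , 0.        ]), 'position': array([0.44507087, 0.00372967, 1.081672  ]), 'rotation': array([-0.04695607,  0.70756439, -0.70417471,  0.03585734])}
{'vfov': 47.088320348900574, 'cx': 256.209989626784, 'cy': 193.12019184596772, 'distortion': array([-0.16406172,  0.        ,  0.        ,  0.        ,  0.        ]), 'position': array([1.52342047, 0.05573475, 0.87872557]), 'rotation': array([-0.29946229,  0.61348718,  0.65758078, -0.31865865])}
```

View pics/top0.png

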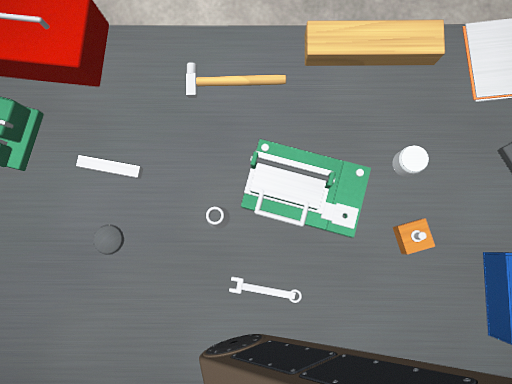

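View pics/scene0.png

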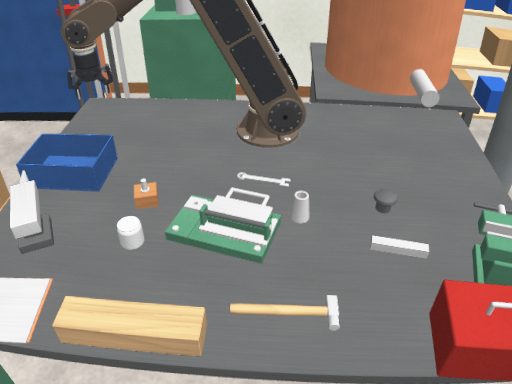

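The top view shows the folder around (310,190), holder with pin at (416,236), tin at (412,160), cone at (215,215), and lug hole near (346,215). I'll enlarge it.

Run:
```python
from h import *
crop('top0',230,130,380,245,5.2,'c1'); crop('top0',385,135,445,260,4.6,'c2')
```

```text
(no output)
```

View pics/c1.png

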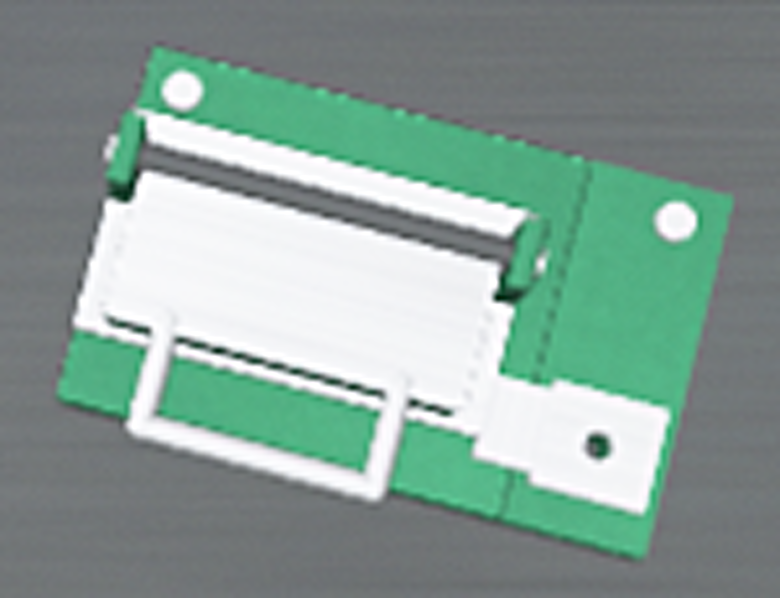

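View pics/c2.png

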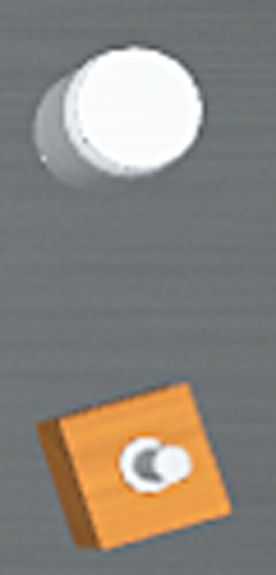

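Run:
```python
from h import *
from scipy.optimize import least_squares
p,im,d=load('top0')
f=lambda c,x0,y0,s:((c[0]+.5)/s-.5+x0,(c[1]+.5)/s-.5+y0)
cs=[(155,48),(733,197),(645,558),(58,402)]
W=np.array([at_z(p,*f(c,230,130,5.2),.03) for c in cs])[:,:2]
L=np.array([(115,120),(115,-190),(-65,-190),(-65,120)])/1e3
hole=at_z(p,*f((597,447),230,130,5.2),.041); print('hole',hole)
def T(q,l): c,s=np.cos(q[2]),np.sin(q[2]); return q[:2]+np.atleast_2d(l)@np.array([[c,s],[-s,c]])
r=least_squares(lambda q:(T(q,L)-W).ravel(),[.5,-.05,-.2]); print(r.x,r.fun.reshape(-1,2)*1e3)
print('hole pred',T(r.x,[-.02,-.155]),'bar',T(r.x,[-.07,0]),'hinge',T(r.x,[.05,0]))
bar=[at_z(p,*f(c,230,130,5.2),.08) for c in((136,427),(381,494))];print('bar ends',bar)
for c in((174,462),):
  print('head',at_z(p,*f(c,385,135,4.6),.083))
cs=[(60,420),(187,383),(231,513),(104,548)]
H=np.array([at_z(p,*f(c,385,135,4.6),.044) for c in cs]);print(H,H.mean(0))
c=f((147,465),385,135,4.6);print('collar',at_z(p,*c,.049))
print('tin',at_z(p,*f((133,110),385,135,4.6),.07))
for n,u,v,z in(('cone',215,215,.085),('dolly',107,239,.06)):print(n,at_z(p,u,v,z))
```

```text
hole [ 0.51481126 -0.19173792  0.041     ]
[ 0.57095318 -0.05863242 -0.2563317 ] [[  3.01520019  10.55474007]
 [ -2.41407983 -10.52855557]
 [ -3.22662922 -10.58585405]
 [  2.62550886  10.55966955]]
hole pred [[ 0.51230891 -0.20349735]] bar [[ 0.50324032 -0.04088505]] hinge [[ 0.61931951 -0.07130911]]
bar ends [array([0.52027026, 0.02479962, 0.08      ]), array([ 0.49034904, -0.0865491 ,  0.08      ])]
head [ 0.46774119 -0.36291568  0.083     ]
[[ 0.49020086 -0.31897026  0.044     ]
 [ 0.51012892 -0.38568838  0.044     ]
 [ 0.4423573  -0.40539143  0.044     ]
 [ 0.42361771 -0.33932717  0.044     ]] [ 0.4665762  -0.36234431  0.044     ]
collar [ 0.46684167 -0.3614559   0.049     ]
tin [ 0.65116528 -0.353818    0.07      ]
cone [0.51169513 0.12087384 0.085     ]
dolly [0.45466225 0.38227668 0.06      ]
```

The base fit is consistent along x. Along y the visible plate is 21 mm shorter than the stated 310 mm, though the distances from hole to bar (50 and 153 mm) match the stated ones. So I trust the hole and bar features rather than the plate edges. Next I move above the pin with the jaws along the base's x.

Request:
{"fn": "apply_moves", "kwargs": {
  "commands": [
    {"jaw":0,"x":50,"y":45,"z":0,"wz":10},
    {"jaw":0,"x":100,"y":90,"z":-10,"wz":20},
    {"jaw":0,"x":150,"y":135,"z":-20,"wz":30},
    {"jaw":0,"x":200,"y":180,"z":-30,"wz":40},
    {"jaw":0,"x":246,"y":222,"z":-40,"wz":50}
  ]
}}

```text
validation failed for argument at $.co...
```

Request:
{"fn": "apply_moves", "kwargs": {
  "commands": [
    {"jaw":0.2,"x":0,"y":0,"z":0,"wz":4},
    {"jaw":0.4,"x":0,"y":0,"z":-20,"wz":4},
    {"jaw":0.4,"x":0,"y":0,"z":-40,"wz":4},
    {"jaw":0.4,"x":0,"y":0,"z":-40,"wz":4},
    {"jaw":0.4,"x":0,"y":0,"z":-40,"wz":4}
  ]
}}

```text
validation failed for argument at $.co...
```

Run:
```python
from h import *
s=manip.state();print(s['tool_pos'],s['tcp_rot'],s['width'],s['qpos'],s['ft_force'])
p,_,_=snap('wrist','w1');print(p);print(proj(p,[[.467,-.362,.083],list(s['tool_pos'])]))
p,_,_=snap('top','top1')
```

```text
[ 0.22119986 -0.58434322  0.23080957] [-4.64835788e-04  9.83682587e-01  1.79912067e-01 -2.51011802e-05] 0.0853969222402045 [-1.31459878e+00  4.91463553e-01  1.55938503e+00  2.24007859e-05
  1.09167489e+00 -1.05606948e-01] [-0.32713546  0.11667819  0.04198974]
{'vfov': 67.67919746664211, 'cx': 259.00966248797465, 'cy': 193.3977242619964, 'distortion': array([-0.02135064,  0.        ,  0.        ,  0.        ,  0.        ]), 'position': array([ 0.29101159, -0.55875237,  0.37303288]), 'rotation': array([ 0.12157877,  0.81373376, -0.56208714, -0.08434458])}
[[ 101.30218115 -207.30541742]
 [ 257.76440523  246.85137448]]
```

View pics/w1.png

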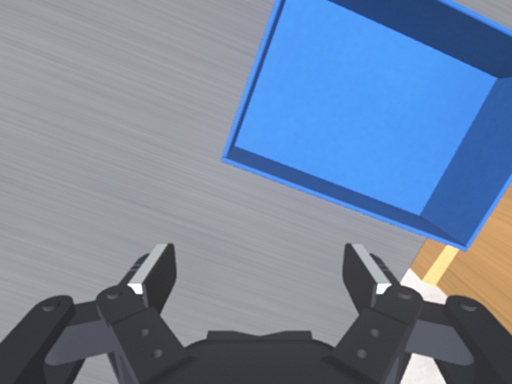

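The calls were refused, probably because every key is required. The wrist view shows the fingers at left and right near (160,260) and (360,260), with the blue bin ahead.

Request:
{"fn": "apply_moves", "kwargs": {
  "commands": [
    {"jaw":0,"x":50,"y":45,"z":0,"wx":0,"wy":0,"wz":10},
    {"jaw":0,"x":100,"y":90,"z":-10,"wx":0,"wy":0,"wz":20},
    {"jaw":0,"x":150,"y":135,"z":-20,"wx":0,"wy":0,"wz":30},
    {"jaw":0,"x":200,"y":180,"z":-30,"wx":0,"wy":0,"wz":40},
    {"jaw":0,"x":246,"y":222,"z":-40,"wx":0,"wy":0,"wz":50}
  ]
}}

```text
time_s: 0.82
tool_pos: [0.4526, -0.3756, 0.1945]
tcp_rot: [0.0, 0.814, 0.581, 0.0]
ft_force: [0.8, -0.6, -0.6]
width: 0.0852
```

Request:
{"fn": "apply_moves", "kwargs": {
  "commands": [
    {"jaw":0.2,"x":0,"y":0,"z":0,"wx":0,"wy":0,"wz":4},
    {"jaw":0.4,"x":0,"y":0,"z":-20,"wx":0,"wy":0,"wz":4},
    {"jaw":0.4,"x":0,"y":0,"z":-40,"wx":0,"wy":0,"wz":4},
    {"jaw":0.4,"x":0,"y":0,"z":-40,"wx":0,"wy":0,"wz":4},
    {"jaw":0.4,"x":0,"y":0,"z":-40,"wx":0,"wy":0,"wz":4}
  ]
}}

```text
time_s: 1.45
tool_pos: [0.4515, -0.3773, 0.1553]
tcp_rot: [0.0, 0.795, 0.607, 0.0]
ft_force: [-0.9, 0.1, 0.4]
width: 0.0514
```

Run:
```python
from h import *
s=manip.state();print(s['time_s'],s['tool_pos'],s['tcp_rot'],s['width'],s['qpos'],s['ft_force'])
p,_,_=snap('wrist','w2');print(p);print(proj(p,[[.467,-.362,.083],[.467,-.362,.049],list(s['tool_pos'])]))
```

```text
1.45 [ 0.45147634 -0.37731335  0.15533441] [3.32989291e-04 7.94819922e-01 6.06845266e-01 6.07166556e-05] 0.05141421406742255 [-8.08410152e-01  5.24895506e-01  1.73283523e+00  6.13204539e-05
  8.83186622e-01 -5.41823678e-01] [-0.88217205  0.135798    0.445725  ]
{'vfov': 67.67919746664211, 'cx': 259.00966248797465, 'cy': 193.3977242619964, 'distortion': array([-0.02135064,  0.        ,  0.        ,  0.        ,  0.        ]), 'position': array([ 0.47120877, -0.30608381,  0.29754763]), 'rotation': array([ 0.1467953 ,  0.98019265, -0.13147166, -0.01971575])}
[[272.83961919 180.17118251]
 [271.06902388 170.62782456]
 [258.54317523 246.05825649]]
```

View pics/w2.png

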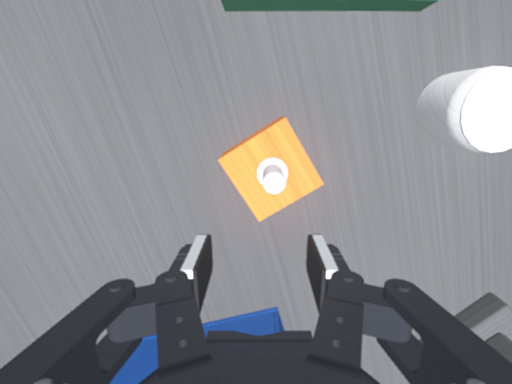

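The wrist view shows the pin head at about (274,184) against a predicted (273,180), an agreement of about 2 mm. I'll crop it to refine.

Run:
```python
from h import *
crop('w2',210,110,335,230,5,'c3')
```

```text
(no output)
```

View pics/c3.png

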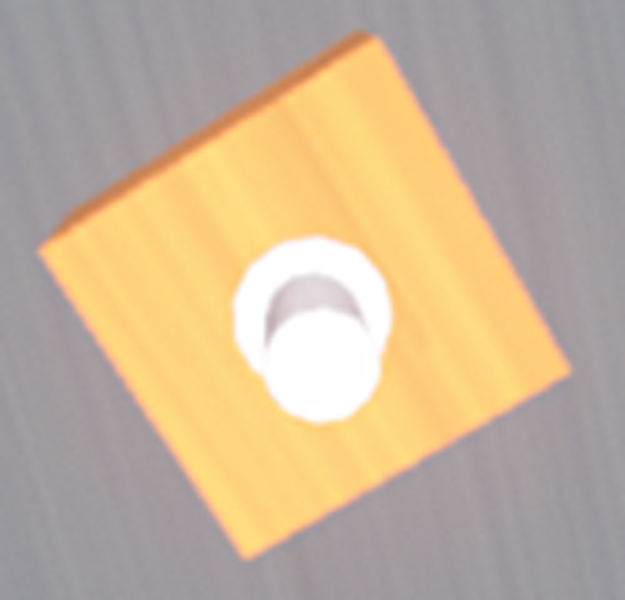

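Run:
```python
from h import *
p,im,d=load('w2')
g=lambda x,y:((x+.5)/5-.5+210,(y+.5)/5-.5+110)
print(at_z(p,*g(322,365),.083),at_z(p,*g(312,314),.049))
print(np.mean([at_z(p,*g(*c),.044) for c in((40,250),(380,40),(571,370),(248,560))],0))
```

```text
[ 0.4673822  -0.36411598  0.083     ] [ 0.46739294 -0.36377311  0.049     ]
[ 0.46699832 -0.36451408  0.044     ]
```

Both cameras put the pin at about (0.467, -0.3635). Descending now.

Request:
{"fn": "apply_moves", "kwargs": {
  "commands": [
    {"jaw":0.4,"x":15.8,"y":13.8,"z":0,"wx":0,"wy":0,"wz":0},
    {"jaw":0.4,"x":15.8,"y":13.8,"z":-25,"wx":0,"wy":0,"wz":0},
    {"jaw":0.4,"x":15.8,"y":13.8,"z":-60,"wx":0,"wy":0,"wz":0},
    {"jaw":0.4,"x":15.8,"y":13.8,"z":-100,"wx":0,"wy":0,"wz":0},
    {"jaw":0.4,"x":15.8,"y":13.8,"z":-100,"wx":0,"wy":0,"wz":0}
  ]
}}

```text
time_s: 2.12
tool_pos: [0.467, -0.3619, 0.0531]
tcp_rot: [-0.002, 0.795, 0.607, -0.0]
ft_force: [0.3, -0.1, 0.8]
width: 0.0513
```

Run:
```python
from h import *
s=manip.state();print(s['time_s'],s['tool_pos'],s['tcp_rot'],s['width'],s['ft_force'])
p,_,_=snap('wrist','w3')
```

```text
2.125 [ 0.46696449 -0.36191995  0.05305003] [-1.97008729e-03  7.94652808e-01  6.07060935e-01 -2.33295710e-04] 0.05131023643346704 [ 0.31660694 -0.11202297  0.84761173]
```

View pics/w3.png

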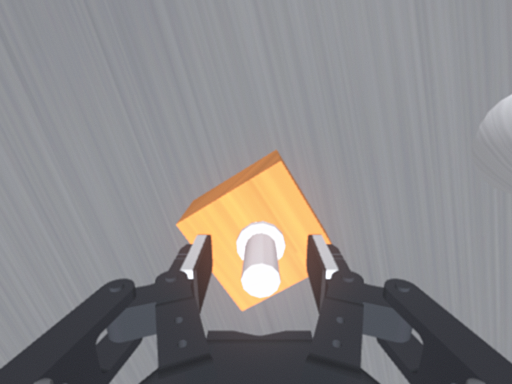

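The pin head at (261,281) is centred between the fingers. Closing, then lifting.

Request:
{"fn": "apply_moves", "kwargs": {
  "commands": [
    {"jaw":0.8,"x":0,"y":-1,"z":0,"wx":0,"wy":0,"wz":0},
    {"jaw":1,"x":0,"y":-1,"z":0,"wx":0,"wy":0,"wz":0},
    {"jaw":1,"x":0,"y":-1,"z":0,"wx":0,"wy":0,"wz":0},
    {"jaw":1,"x":0,"y":-1,"z":0,"wx":0,"wy":0,"wz":0},
    {"jaw":1,"x":0,"y":-1,"z":0,"wx":0,"wy":0,"wz":0}
  ]
}}

```text
time_s: 2.8
tool_pos: [0.4677, -0.3647, 0.0565]
tcp_rot: [0.001, 0.795, 0.607, 0.0]
ft_force: [0.1, 0.3, 6.9]
width: 0.0163
```

Request:
{"fn": "apply_moves", "kwargs": {
  "commands": [
    {"jaw":1,"x":0,"y":0,"z":10,"wx":0,"wy":0,"wz":0},
    {"jaw":1,"x":0,"y":0,"z":30,"wx":0,"wy":0,"wz":0},
    {"jaw":1,"x":0,"y":0,"z":60,"wx":0,"wy":0,"wz":0},
    {"jaw":1,"x":0,"y":0,"z":60,"wx":0,"wy":0,"wz":0},
    {"jaw":1,"x":0,"y":0,"z":60,"wx":0,"wy":0,"wz":0}
  ]
}}

```text
time_s: 3.42
tool_pos: [0.4669, -0.3641, 0.1146]
tcp_rot: [-0.0, 0.795, 0.607, 0.0]
ft_force: [-0.3, 0.1, -2.5]
width: 0.016
```

Run:
```python
from h import *
s=manip.state();print(s['time_s'],s['tool_pos'],s['tcp_rot'],s['width'],s['ft_force'])
p,_,_=snap('wrist','w4');snap('scene','s4');crop('s4',80,130,300,270,3.5,'c4')
```

```text
3.425 [ 0.46685147 -0.36405018  0.11459158] [-8.47703381e-05  7.94814083e-01  6.06853002e-01  3.32806355e-06] 0.016007469830882366 [-0.26299208  0.11274861 -2.46256137]
```

View pics/w4.png

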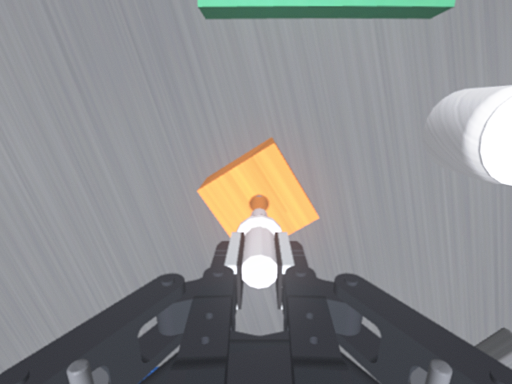

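View pics/c4.png

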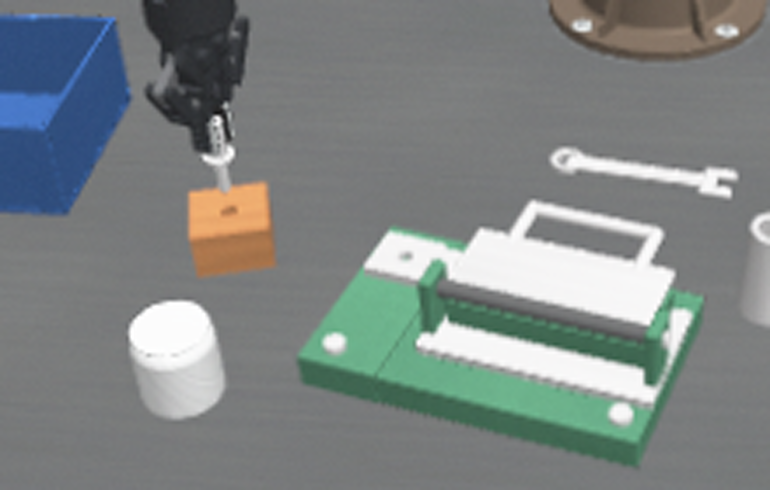

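The pin is held upright over the holder, with its tip near (259,210). I move it toward the lug and stop short so the wrist camera sees the hole and the pin together.

Request:
{"fn": "apply_moves", "kwargs": {
  "commands": [
    {"jaw":1,"x":7,"y":24,"z":0,"wx":0,"wy":0,"wz":0},
    {"jaw":1,"x":16,"y":56,"z":0,"wx":0,"wy":0,"wz":0},
    {"jaw":1,"x":26,"y":90,"z":0,"wx":0,"wy":0,"wz":0},
    {"jaw":1,"x":34,"y":118,"z":0,"wx":0,"wy":0,"wz":0},
    {"jaw":1,"x":34,"y":118,"z":0,"wx":0,"wy":0,"wz":0}
  ]
}}

```text
time_s: 4.15
tool_pos: [0.5012, -0.2445, 0.114]
tcp_rot: [-0.001, 0.794, 0.608, -0.0]
ft_force: [0.1, -0.9, -2.0]
width: 0.0165
```

Run:
```python
from h import *
s=manip.state();print(s['time_s'],s['tool_pos'],s['tcp_rot'],s['width'],s['ft_force'])
p,_,_=snap('wrist','w5');print(proj(p,[[.5148,-.1917,.041],[*s['tool_pos'][:2],s['tool_pos'][2]-.0485],[*s['tool_pos'][:2],s['tool_pos'][2]-.0485+.036],[*s['tool_pos'][:2],s['tool_pos'][2]-.0485+.075]]))
crop('w5',190,90,330,300,2.8,'c5')
```

```text
4.15 [ 0.50118279 -0.24450948  0.11401228] [-7.92048614e-04  7.94096368e-01  6.07791315e-01 -2.19788435e-04] 0.0164912324625203 [ 0.05878604 -0.86392395 -2.00194892]
[[257.9723859  133.21799219]
 [258.7731701  214.20211077]
 [258.593994   236.166176  ]
 [258.29532673 272.78251328]]
```

View pics/c5.png

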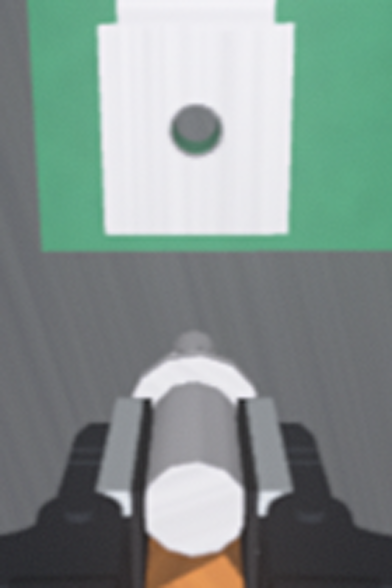

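```bash
python3 - <<'E'
from h import *
p,_,_=load('w5'); g=lambda x,y:((x+.5)/2.8-.5+190,(y+.5)/2.8-.5+90)
hole=at_z(p,*g(196,129.5),.041);print('hole',hole)
tx=np.array([np.cos(1.3042),np.sin(1.3042),0]); ty=np.array([tx[1],-tx[0],0])
P=np.array([.50118,-.24451,0]); c=lambda q:((q+.5-[190,90])*2.8-.5).round(1)
for dz in(-.0485,-.046,-.051):
  t=.114+dz
  for n,z,r in(('tip',0,.004),('tip6',0,.006),('sh',.004,.006),('col',.036,.014),('colT',.041,.014),('headT',.075,.009)):
    b=P+[0,0,t+z]
    print(dz,n,*[c(proj(p,b+r*v)[0]) for v in(tx,-tx,ty,-ty)])
print('head@',at_z(p,*g(195,508),.114-.0485+.075))
E
python3 -c "
import sys;sys.path.insert(0,'.')
import os;os.chdir('.')
from h import *
crop('w5',215,190,305,295,6,'c6')"
```

```text
hole [ 0.51550229 -0.19393872  0.041     ]
-0.0485 tip [193.5 333.9] [193.4 363.3] [209.2 348.7] [177.7 348.6]
-0.0485 tip6 [193.5 326.4] [193.4 370.5] [217.  348.7] [169.9 348.6]
-0.0485 sh [193.5 331.8] [193.4 376.7] [217.4 354.5] [169.4 354.4]
-0.0485 col [193.1 348.3] [192.8 469. ] [259.1 410.3] [126.8 409.9]
-0.0485 colT [193.  357.3] [192.7 481. ] [260.9 420.9] [124.8 420.5]
-0.0485 headT [192.2 464.1] [192.  559.2] [246.6 512.8] [137.7 512.5]
-0.046 tip [193.5 337.3] [193.4 367. ] [209.3 352.3] [177.5 352.2]
-0.046 tip6 [193.5 329.8] [193.4 374.3] [217.3 352.3] [169.6 352.2]
-0.046 sh [193.4 335.3] [193.3 380.6] [217.7 358.2] [169.1 358.1]
-0.046 col [193.  352.7] [192.8 474.9] [260.  415.5] [125.8 415.1]
-0.046 colT [192.9 362. ] [192.7 487.2] [261.9 426.4] [123.8 426. ]
-0.046 headT [192.1 472. ] [192.  568.4] [247.5 521.4] [136.6 521. ]
-0.051 tip [193.5 330.5] [193.5 359.6] [209.  345.2] [177.9 345.1]
-0.051 tip6 [193.5 323.1] [193.4 366.8] [216.8 345.2] [170.2 345.1]
-0.051 sh [193.5 328.4] [193.4 372.8] [217.2 350.9] [169.7 350.7]
-0.051 col [193.1 344. ] [192.9 463.3] [258.2 405.3] [127.8 404.9]
-0.051 colT [193.  352.7] [192.8 474.9] [260.  415.5] [125.8 415.1]
-0.051 headT [192.3 456.6] [192.1 550.3] [245.7 504.5] [138.7 504.2]
head@ [ 0.50187055 -0.24378434  0.1405    ]
```

View pics/c6.png

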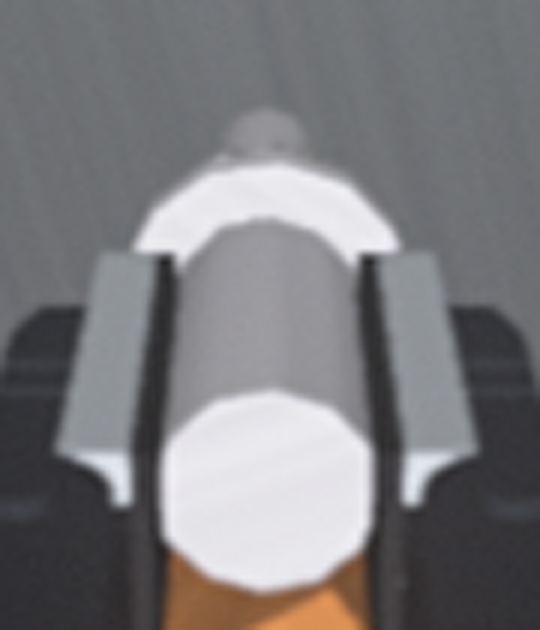

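The hole measures (0.5155, -0.1939) and the pin axis lies near the TCP. I move above the hole and stop with the tip about 4 mm over the lug.

Request:
{"fn": "apply_moves", "kwargs": {
  "commands": [
    {"jaw":1,"x":5,"y":18,"z":0,"wx":0,"wy":0,"wz":0},
    {"jaw":1,"x":14.2,"y":50.4,"z":0,"wx":0,"wy":0,"wz":0},
    {"jaw":1,"x":14.2,"y":50.4,"z":-10,"wx":0,"wy":0,"wz":0},
    {"jaw":1,"x":14.2,"y":50.4,"z":-20,"wx":0,"wy":0,"wz":0},
    {"jaw":1,"x":14.2,"y":50.4,"z":-20,"wx":0,"wy":0,"wz":0}
  ]
}}

```text
time_s: 4.82
tool_pos: [0.5147, -0.1963, 0.0936]
tcp_rot: [-0.001, 0.795, 0.607, -0.0]
ft_force: [0.1, 0.4, -0.2]
width: 0.016
```

Run:
```python
from h import *
s=manip.state();print(s['time_s'],s['tool_pos'],s['tcp_rot'],s['width'],s['ft_force'])
snap('wrist','w6');snap('scene','s6')
crop('w6',190,150,330,300,4,'c7');crop('s6',150,160,260,250,6,'c8')
```

```text
4.825 [ 0.51473634 -0.1963063   0.09363033] [-7.95437050e-04  7.95054510e-01  6.06537335e-01 -3.93774687e-04] 0.016018870118418564 [ 0.09705708  0.35088118 -0.17041497]
```

View pics/c7.png

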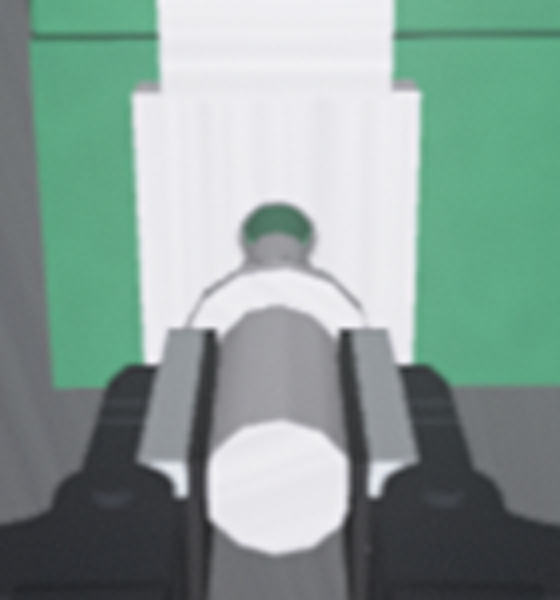

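View pics/c8.png

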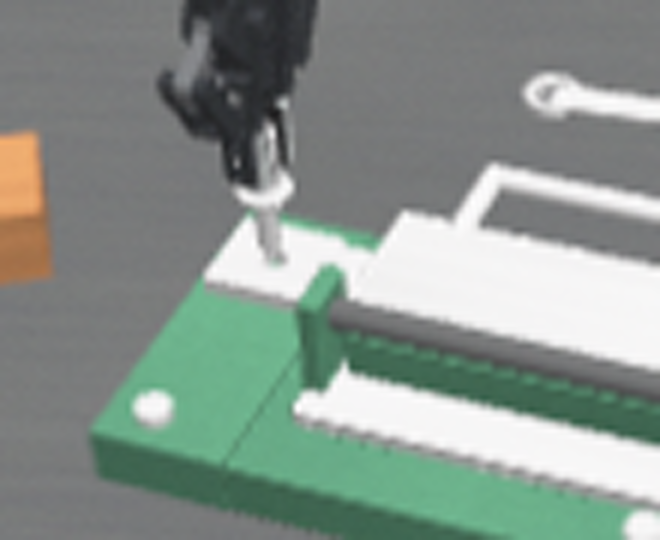

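```bash
python3 - <<'E'
from h import *
p,_,_=load('w6'); g=lambda x,y:((x+.5)/4-.5+190,(y+.5)/4-.5+150)
c=lambda q:((q+.5-[190,150])*4-.5).round(1)
s=manip.state();P=s['tool_pos'];print(P)
tx=np.array([np.cos(1.3042),np.sin(1.3042),0]); ty=np.array([tx[1],-tx[0],0])
H=np.array([.5155,-.1939,.041])
print('hole',*[c(proj(p,H+.0068*v)[0]) for v in(tx,-tx,ty,-ty)])
print('hole far edge meas',at_z(p,*g(278,204),.041)-.0068*tx,at_z(p,*g(241,240),.041),at_z(p,*g(315,240),.041))
for n,z,r in(('tip5',0,.005),('sh',.004,.006),('colT',.041,.014),('headT',.075,.009)):
    b=P+[0,0,-.0485+z]
    print(n,*[c(proj(p,b+r*v)[0]) for v in(tx,-tx,ty,-ty)])
E
python3 -c "
import os;os.chdir('.')
from h import *
crop('w6',235,190,290,230,12,'c9')"
```

```text
[ 0.51511042 -0.19647076  0.09448037]
hole [277.3 201.2] [277.3 271.9] [314.9 236.9] [239.7 236.9]
hole far edge meas [ 0.51548768 -0.19443997  0.041     ] [ 0.50900074 -0.1927405   0.041     ] [ 0.5219265  -0.19627082  0.041     ]
tip5 [278.9 233.7] [279.  286.4] [307.1 260.3] [250.8 260.3]
sh [278.9 236.2] [278.9 300.5] [313.4 268.6] [244.5 268.6]
colT [278.5 273.3] [278.7 450.6] [376.3 364.2] [180.9 364.2]
headT [278.1 427.5] [278.2 563.9] [356.4 497.2] [199.9 497.1]
```

View pics/c9.png

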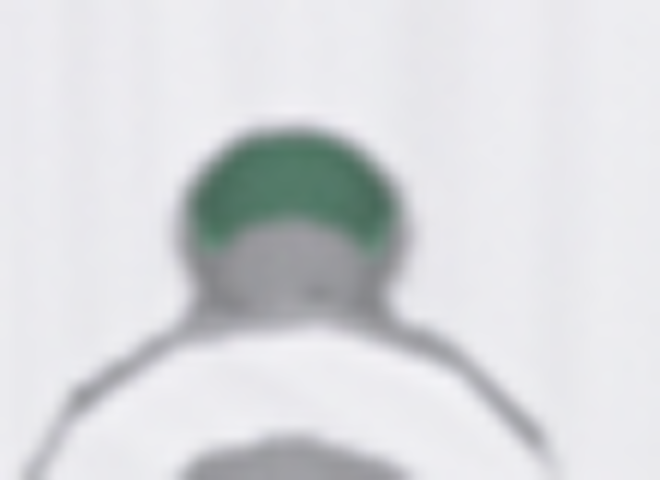

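The hole and tip agree in x. The tip is about 2 mm short in y, so I correct that and lower gently.

Request:
{"fn": "apply_moves", "kwargs": {
  "commands": [
    {"jaw":1,"x":0.3,"y":2.2,"z":0,"wx":0,"wy":0,"wz":0},
    {"jaw":1,"x":0.3,"y":2.2,"z":-3,"wx":0,"wy":0,"wz":0},
    {"jaw":1,"x":0.3,"y":2.2,"z":-6,"wx":0,"wy":0,"wz":0},
    {"jaw":1,"x":0.3,"y":2.2,"z":-9,"wx":0,"wy":0,"wz":0},
    {"jaw":1,"x":0.3,"y":2.2,"z":-9,"wx":0,"wy":0,"wz":0}
  ]
}}

```text
time_s: 5.55
tool_pos: [0.5155, -0.1937, 0.0854]
tcp_rot: [-0.0, 0.795, 0.607, -0.0]
ft_force: [-1.1, -1.3, -2.0]
width: 0.0159
```

Run:
```python
from h import *
s=manip.state();print(s['time_s'],s['tool_pos'],s['tcp_rot'],s['width'],s['ft_force'])
snap('wrist','w7')
crop('w7',190,150,330,300,4,'c10')
```

```text
5.55 [ 0.51550223 -0.19366775  0.08541857] [-1.36878957e-04  7.94766824e-01  6.06914877e-01 -9.49156565e-05] 0.015913885195344816 [-1.05469319 -1.30944187 -1.9812774 ]
```

View pics/c10.png

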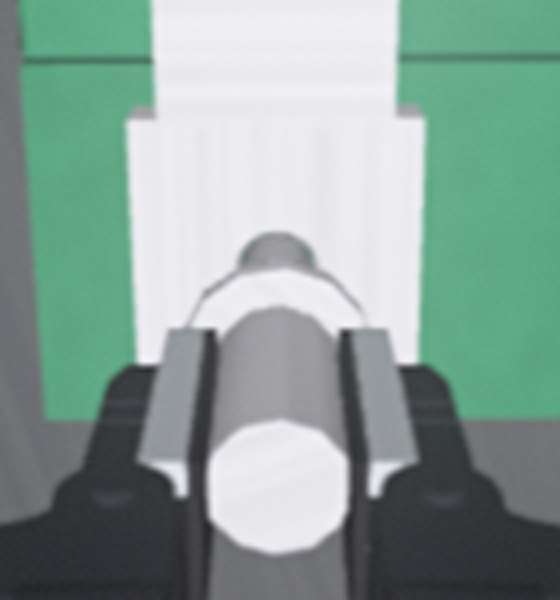

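The tip is inside the hole and the force is low, so I continue down.

Request:
{"fn": "apply_moves", "kwargs": {
  "commands": [
    {"jaw":1,"x":0,"y":0,"z":-4,"wx":0,"wy":0,"wz":0},
    {"jaw":1,"x":0,"y":0,"z":-8,"wx":0,"wy":0,"wz":0},
    {"jaw":1,"x":0,"y":0,"z":-12,"wx":0,"wy":0,"wz":0},
    {"jaw":1,"x":0,"y":0,"z":-16,"wx":0,"wy":0,"wz":0},
    {"jaw":1,"x":0,"y":0,"z":-16,"wx":0,"wy":0,"wz":0}
  ]
}}

```text
time_s: 6.22
tool_pos: [0.5155, -0.1937, 0.0693]
tcp_rot: [-0.0, 0.795, 0.607, -0.0]
ft_force: [-0.3, -2.3, -4.1]
width: 0.016
```

Request:
{"fn": "apply_moves", "kwargs": {
  "commands": [
    {"jaw":1,"x":0,"y":0,"z":-4,"wx":0,"wy":0,"wz":0},
    {"jaw":1,"x":0,"y":0,"z":-8,"wx":0,"wy":0,"wz":0},
    {"jaw":1,"x":0,"y":0,"z":-12,"wx":0,"wy":0,"wz":0},
    {"jaw":1,"x":0,"y":0,"z":-14,"wx":0,"wy":0,"wz":0},
    {"jaw":1,"x":0,"y":0,"z":-14,"wx":0,"wy":0,"wz":0}
  ]
}}

```text
time_s: 6.85
tool_pos: [0.5155, -0.1937, 0.0554]
tcp_rot: [-0.0, 0.795, 0.607, -0.0]
ft_force: [-1.4, -3.7, -3.6]
width: 0.0158
```

Slightly above home and unloaded. I release to about 40 mm and lift off.

Request:
{"fn": "apply_moves", "kwargs": {
  "commands": [
    {"jaw":0.7,"x":0,"y":0,"z":0,"wx":0,"wy":0,"wz":0},
    {"jaw":0.4,"x":0,"y":0,"z":0,"wx":0,"wy":0,"wz":0},
    {"jaw":0.4,"x":0,"y":0,"z":0,"wx":0,"wy":0,"wz":0},
    {"jaw":0.4,"x":0,"y":0,"z":0,"wx":0,"wy":0,"wz":0},
    {"jaw":0.4,"x":0,"y":0,"z":0,"wx":0,"wy":0,"wz":0}
  ]
}}

```text
time_s: 7.48
tool_pos: [0.5156, -0.1936, 0.0557]
tcp_rot: [0.0, 0.795, 0.607, 0.0]
ft_force: [0.3, 0.3, 0.2]
width: 0.051
```

Request:
{"fn": "apply_moves", "kwargs": {
  "commands": [
    {"jaw":0.4,"x":0,"y":0,"z":15,"wx":0,"wy":0,"wz":0},
    {"jaw":0.4,"x":0,"y":0,"z":35,"wx":0,"wy":0,"wz":0},
    {"jaw":0.4,"x":0,"y":0,"z":70,"wx":0,"wy":0,"wz":0},
    {"jaw":0.4,"x":-12,"y":-40,"z":95,"wx":0,"wy":0,"wz":0},
    {"jaw":0.4,"x":-12,"y":-40,"z":95,"wx":0,"wy":0,"wz":0}
  ]
}}

```text
time_s: 8.1
tool_pos: [0.5039, -0.2357, 0.1535]
tcp_rot: [0.002, 0.795, 0.606, 0.001]
ft_force: [-0.2, 0.4, 0.5]
width: 0.0514
```

Run:
```python
from h import *
s=manip.state();print(s['time_s'],s['tool_pos'],s['tcp_rot'],s['width'],s['ft_force'])
p,_,d=snap('wrist','w8');snap('scene','s8')
print(proj(p,[[.5155,-.1939,.041],[.5155,-.1939,.046],[.5155,-.1939,.080]]))
crop('s8',150,160,300,260,5,'c11')
```

```text
8.1 [ 0.50389389 -0.23570219  0.15346848] [2.22938470e-03 7.95411392e-01 6.06065303e-01 7.72310096e-04] 0.051429918156568964 [-0.19038033  0.40167091  0.51617522]
[[258.32500467 141.73278718]
 [258.33399646 142.43417326]
 [258.40575446 148.03149056]]
```

View pics/w8.png

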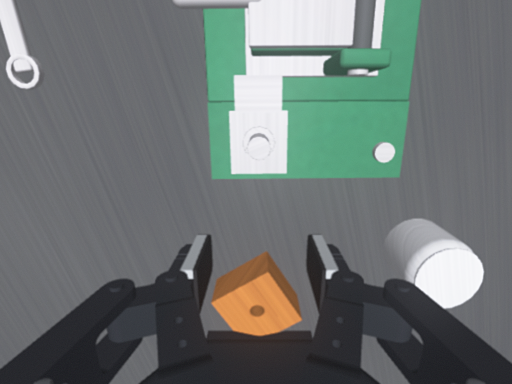

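View pics/c11.png

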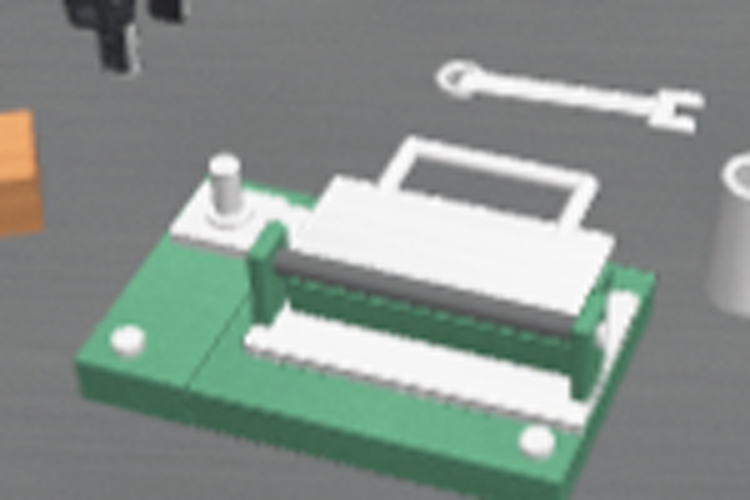

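Collar rests on the lug: pin at wrist (258,144), with head top predicted at (258,148). I'll verify its height by depth and go above the bar.

Request:
{"fn": "apply_moves", "kwargs": {
  "commands": [
    {"jaw":0.6,"x":0,"y":40,"z":10,"wx":0,"wy":0,"wz":0},
    {"jaw":0.6,"x":0,"y":90,"z":10,"wx":0,"wy":0,"wz":0},
    {"jaw":0.6,"x":-5,"y":125,"z":10,"wx":0,"wy":0,"wz":0},
    {"jaw":0.6,"x":-10,"y":145,"z":10,"wx":0,"wy":0,"wz":0},
    {"jaw":0.6,"x":-10,"y":145,"z":10,"wx":0,"wy":0,"wz":0}
  ]
}}

```text
time_s: 8.82
tool_pos: [0.4933, -0.0875, 0.1605]
tcp_rot: [-0.0, 0.794, 0.608, -0.0]
ft_force: [-0.8, -1.2, -0.4]
width: 0.0342
```

Run:
```python
from h import *
p,_,d=load('w8')
for u,v in((258,148),(260,150),(245,163),(240,115)):
  print(u,v,at_d(p,u,v,d[v,u]))
print(d[100:175:6,258])
s=manip.state();print(s['time_s'],s['tool_pos'],s['tcp_rot'],s['width'],s['ft_force'])
p,_,d=snap('wrist','w9');print(proj(p,[[.5065,-.032,.08]]))
crop('w9',130,0,380,190,3,'c12')
```

```text
258 148 [ 0.51521297 -0.1937939   0.08001616]
260 150 [ 0.51626309 -0.19564769  0.07998995]
245 163 [ 0.49895737 -0.20887086  0.04191583]
240 115 [ 0.50642809 -0.16772158  0.04152688]
[0.24154688 0.24420972 0.24472284 0.24791852 0.24790908 0.24540043
 0.21740848 0.21427588 0.21506985 0.21668822 0.25734767 0.25907123
 0.25939366]
8.825 [ 0.49326266 -0.08745852  0.16054958] [-2.69559815e-04  7.94155243e-01  6.07714844e-01 -2.15853829e-04] 0.03423211299956563 [-0.82465951 -1.16189719 -0.41139353]
[[256.50102834 128.97635385]]
```

View pics/c12.png

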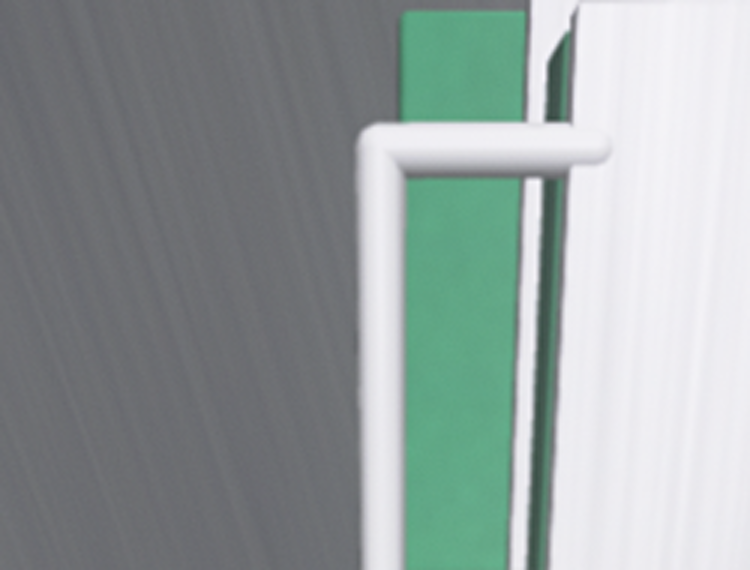

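Head top reads z = 0.0800, so the pin is exactly home. The bar lies where predicted, at wrist (256.7,116). Lowering over it with the fingers straddling the bar.

Request:
{"fn": "apply_moves", "kwargs": {
  "commands": [
    {"jaw":0.6,"x":13,"y":55,"z":0,"wx":0,"wy":0,"wz":0},
    {"jaw":0.6,"x":13,"y":55,"z":-20,"wx":0,"wy":0,"wz":0},
    {"jaw":0.6,"x":13,"y":55,"z":-45,"wx":0,"wy":0,"wz":0},
    {"jaw":0.6,"x":13,"y":55,"z":-60,"wx":0,"wy":0,"wz":0},
    {"jaw":0.6,"x":13,"y":55,"z":-60,"wx":0,"wy":0,"wz":0}
  ]
}}

```text
time_s: 9.5
tool_pos: [0.5064, -0.0343, 0.0999]
tcp_rot: [-0.001, 0.795, 0.607, -0.001]
ft_force: [0.1, 0.2, 0.0]
width: 0.0344
```

Run:
```python
from h import *
s=manip.state();print(s['time_s'],s['tool_pos'],s['tcp_rot'],s['width'],s['ft_force'])
p,_,d=snap('wrist','w10')
```

```text
9.5 [ 0.50640977 -0.03425035  0.09989081] [-6.51704392e-04  7.95066376e-01  6.06521777e-01 -6.06371390e-04] 0.03438754376611702 [0.11220465 0.22168745 0.03208285]
```

View pics/w10.png

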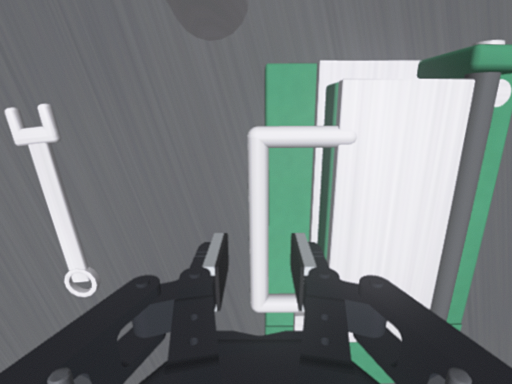

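Run:
```python
from h import *
p,_,d=load('w10')
a=at_z(p,258,137,.08);b=at_z(p,258,303,.08);print(a,b,(a+b)/2,np.linalg.norm(a-b),np.arctan2(-(a-b)[0],(a-b)[1]))
```

```text
[0.52120404 0.02097744 0.08      ] [ 0.49198102 -0.08518684  0.08      ] [ 0.50659253 -0.0321047   0.08      ] 0.11011284791574669 -0.26861000465561713
```

Request:
{"fn": "apply_moves", "kwargs": {
  "commands": [
    {"jaw":0.6,"x":0.2,"y":2,"z":-15,"wx":0,"wy":0,"wz":0},
    {"jaw":0.6,"x":0.2,"y":2,"z":-38,"wx":0,"wy":0,"wz":0},
    {"jaw":0.6,"x":0.2,"y":2,"z":-38,"wx":0,"wy":0,"wz":0},
    {"jaw":0.8,"x":0.2,"y":2,"z":-38,"wx":0,"wy":0,"wz":0},
    {"jaw":1,"x":0.2,"y":2,"z":-38,"wx":0,"wy":0,"wz":0}
  ]
}}

```text
time_s: 10.18
tool_pos: [0.5068, -0.0316, 0.0635]
tcp_rot: [0.0, 0.795, 0.607, 0.0]
ft_force: [-1.3, -0.4, 2.6]
width: 0.0097
```

Request:
{"fn": "apply_moves", "kwargs": {
  "commands": [
    {"jaw":1,"x":0,"y":0,"z":0,"wx":0,"wy":0,"wz":0},
    {"jaw":1,"x":0,"y":0,"z":0,"wx":0,"wy":0,"wz":0},
    {"jaw":1,"x":0,"y":0,"z":0,"wx":0,"wy":0,"wz":0},
    {"jaw":1,"x":0,"y":0,"z":0,"wx":0,"wy":0,"wz":0},
    {"jaw":1,"x":0,"y":0,"z":0,"wx":0,"wy":0,"wz":0}
  ]
}}

```text
time_s: 10.8
tool_pos: [0.5068, -0.0316, 0.0634]
tcp_rot: [0.0, 0.795, 0.607, 0.0]
ft_force: [-2.2, 1.6, 7.3]
width: 0.0094
```

Run:
```python
from h import *
s=manip.state();print(s['time_s'],s['tool_pos'],s['tcp_rot'],s['width'],s['ft_force'])
p,_,d=snap('wrist','w11')
P=s['tool_pos']; G=P+[0,0,.0187]
# arc steps (mm) from closed
u=np.array([np.cos(.265),-np.sin(.265)])
for a in range(0,91,5):
  t=np.radians(a); h=.12*(1-np.cos(t)); print(a,(h*u*1e3).round(1),round(120*np.sin(t),1))
```

```text
10.8 [ 0.50682089 -0.03162343  0.06340435] [2.79797098e-04 7.94742380e-01 6.06946798e-01 2.34795169e-04] 0.00940818764977435 [-2.21107923  1.56361551  7.32435447]
0 [ 0. -0.] 0.0
5 [ 0.4 -0.1] 10.5
10 [ 1.8 -0.5] 20.8
15 [ 3.9 -1.1] 31.1
20 [ 7.  -1.9] 41.0
25 [10.9 -2.9] 50.7
30 [15.5 -4.2] 60.0
35 [20.9 -5.7] 68.8
40 [27.1 -7.4] 77.1
45 [33.9 -9.2] 84.9
50 [ 41.4 -11.2] 91.9
55 [ 49.4 -13.4] 98.3
60 [ 57.9 -15.7] 103.9
65 [ 66.9 -18.1] 108.8
70 [ 76.2 -20.7] 112.8
75 [ 85.8 -23.3] 115.9
80 [ 95.7 -26. ] 118.2
85 [105.7 -28.7] 119.5
90 [115.8 -31.4] 120.0
```

View pics/w11.png

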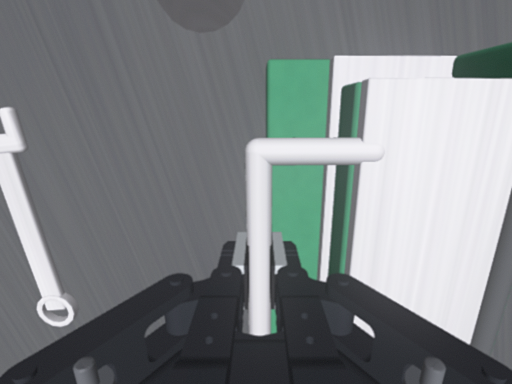

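The bar is gripped between the fingers at wrist (258,270). Swinging along the arc, 20° first, to check the forces.

Request:
{"fn": "apply_moves", "kwargs": {
  "commands": [
    {"jaw":1,"x":0.3,"y":-0.1,"z":8.4,"wx":0,"wy":0,"wz":0},
    {"jaw":1,"x":1.1,"y":-0.3,"z":16.7,"wx":0,"wy":0,"wz":0},
    {"jaw":1,"x":2.5,"y":-0.7,"z":24.9,"wx":0,"wy":0,"wz":0},
    {"jaw":1,"x":4.5,"y":-1.2,"z":33.1,"wx":0,"wy":0,"wz":0},
    {"jaw":1,"x":7,"y":-1.9,"z":41,"wx":0,"wy":0,"wz":0}
  ]
}}

```text
time_s: 11.48
tool_pos: [0.5131, -0.0333, 0.1042]
tcp_rot: [-0.001, 0.795, 0.607, -0.001]
ft_force: [-4.5, 3.1, -3.9]
width: 0.0096
```

Request:
{"fn": "apply_moves", "kwargs": {
  "commands": [
    {"jaw":1,"x":3,"y":-0.8,"z":7.8,"wx":0,"wy":0,"wz":0},
    {"jaw":1,"x":6.6,"y":-1.8,"z":15.3,"wx":0,"wy":0,"wz":0},
    {"jaw":1,"x":10.6,"y":-2.9,"z":22.6,"wx":0,"wy":0,"wz":0},
    {"jaw":1,"x":15.1,"y":-4.1,"z":29.5,"wx":0,"wy":0,"wz":0},
    {"jaw":1,"x":20.1,"y":-5.5,"z":36.1,"wx":0,"wy":0,"wz":0}
  ]
}}

```text
time_s: 12.1
tool_pos: [0.5316, -0.0383, 0.1402]
tcp_rot: [-0.002, 0.795, 0.607, -0.002]
ft_force: [-15.3, 6.6, 9.2]
width: 0.0097
```

Run:
```python
from h import *
s=manip.state();print(s['time_s'],s['tool_pos'],s['tcp_rot'],s['width'],s['ft_force'],s['moment'])
p,_,d=snap('wrist','w12');snap('scene','s12');crop('s12',150,100,320,270,3.4,'c13')
```

```text
12.1 [ 0.53156902 -0.0382811   0.1401926 ] [-0.00232329  0.79477683  0.60689466 -0.00180361] 0.009744135847364572 [-15.31144981   6.56917839   9.19225139] [1.12465546 2.76152277 0.05781599]
```

View pics/c13.png

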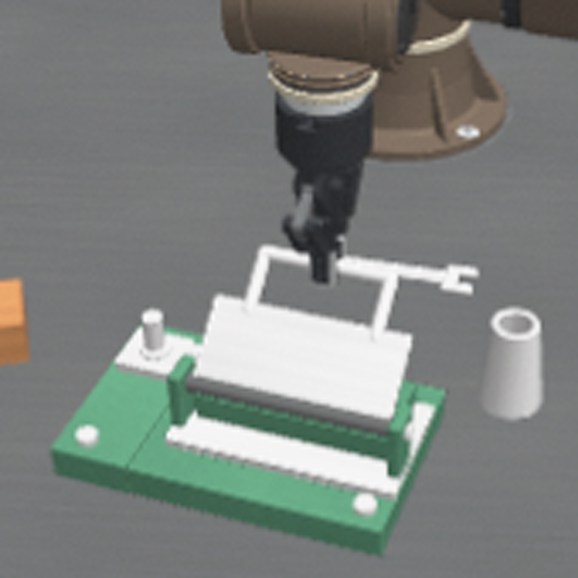

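View pics/w12.png

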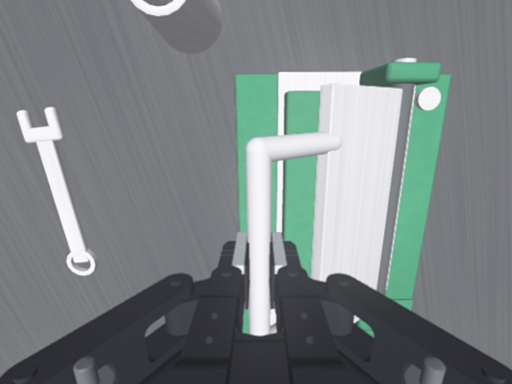

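The leaf follows, at about 40° in the scene view, and the pin still stands. There is about 18 N of inward push toward the hinge, so I shift the arc slightly outward and go on.

Request:
{"fn": "apply_moves", "kwargs": {
  "commands": [
    {"jaw":1,"x":3.4,"y":-0.9,"z":7.3,"wx":0,"wy":0,"wz":0},
    {"jaw":1,"x":9.2,"y":-2.5,"z":13.1,"wx":0,"wy":0,"wz":0},
    {"jaw":1,"x":15.4,"y":-4.2,"z":18.5,"wx":0,"wy":0,"wz":0},
    {"jaw":1,"x":21.9,"y":-6,"z":23.4,"wx":0,"wy":0,"wz":0},
    {"jaw":1,"x":28.8,"y":-7.8,"z":27.8,"wx":0,"wy":0,"wz":0}
  ]
}}

```text
time_s: 12.82
tool_pos: [0.5614, -0.0462, 0.1692]
tcp_rot: [-0.001, 0.795, 0.607, -0.001]
ft_force: [-15.8, 6.7, 18.4]
width: 0.0096
```

Request:
{"fn": "apply_moves", "kwargs": {
  "commands": [
    {"jaw":1,"x":-2,"y":0.5,"z":3,"wx":0,"wy":0,"wz":0},
    {"jaw":1,"x":5,"y":-1.4,"z":7,"wx":0,"wy":0,"wz":0},
    {"jaw":1,"x":12.5,"y":-3.5,"z":10.4,"wx":0,"wy":0,"wz":0},
    {"jaw":1,"x":20,"y":-5.5,"z":13.2,"wx":0,"wy":0,"wz":0},
    {"jaw":1,"x":20,"y":-5.5,"z":13.2,"wx":0,"wy":0,"wz":0}
  ]
}}

```text
time_s: 13.45
tool_pos: [0.5838, -0.0522, 0.1827]
tcp_rot: [0.001, 0.795, 0.607, 0.001]
ft_force: [-3.0, 5.6, 10.3]
width: 0.0095
```

Run:
```python
from h import *
s=manip.state();print(s['time_s'],s['tool_pos'],s['tcp_rot'],s['width'],s['ft_force'],s['moment'])
p,_,d=snap('wrist','w13');snap('scene','s13');crop('s13',150,100,320,270,3.4,'c14')
```

```text
13.45 [ 0.58377072 -0.05223327  0.18273321] [7.39469090e-04 7.94806971e-01 6.06861025e-01 1.01372143e-03] 0.009477370935055523 [-3.03667027  5.5647762  10.29027953] [1.02477716 0.74176401 0.03411696]
```

View pics/c14.png

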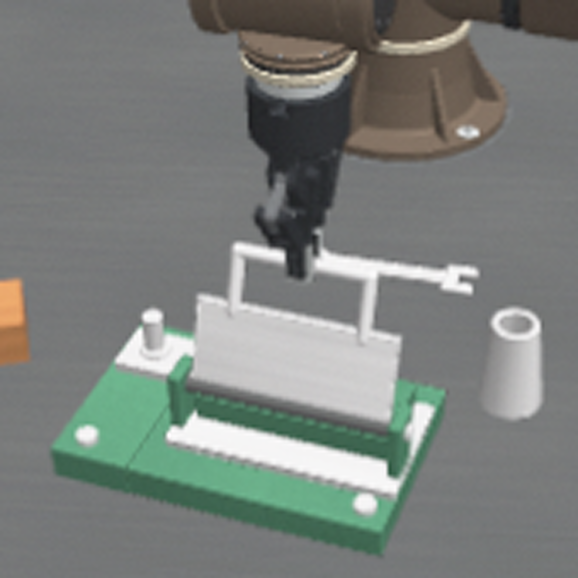

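View pics/w13.png

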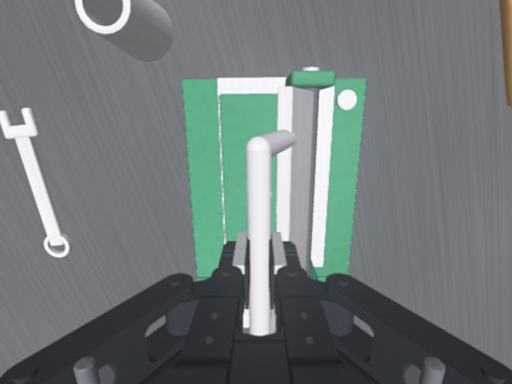

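Run:
```python
from h import *
s=manip.state();P=s['tool_pos']
yaw=-.265;ex=np.array([np.cos(yaw),np.sin(yaw),0]);ey=np.array([-ex[1],ex[0],0])
for n in('w11','w13'):
  p,_,d=load(n)
  print(n)
  for u,v in((258,170),(259,200),(259,220)):
    b=at_d(p,u,v,d[v,u]);H=np.array([.6225,-.0629,.08]);r=b-H
    print(b.round(4),'base x,y rel hinge',(r@ex).round(4),(r@ey).round(4),'z',(r[2]).round(4),'top surf')
  if n=='w13':
    for u,v in((305,150),(305,200),(312,90),(310,80)):
      b=at_d(p,u,v,d[v,u]);r=b-H;print(u,v,b.round(4),(r@ex).round(4),(r@ey).round(4),r[2].round(4))
print(P+[0,0,.0187], (P-H)@ex)
```

```text
w11
[0.5192 0.0143 0.0857] base x,y rel hinge -0.1199 0.0475 z 0.0057 top surf
[0.5161 0.0012 0.0856] base x,y rel hinge -0.1195 0.0339 z 0.0056 top surf
[ 0.5134 -0.0084  0.0846] base x,y rel hinge -0.1195 0.024 z 0.0046 top surf
w13
[ 0.5957 -0.0079  0.1975] base x,y rel hinge -0.0403 0.0461 z 0.1175 top surf
[ 0.5925 -0.0212  0.1995] base x,y rel hinge -0.0399 0.0324 z 0.1195 top surf
[ 0.5898 -0.0311  0.1986] base x,y rel hinge -0.0399 0.0221 z 0.1186 top surf
305 150 [ 0.6288 -0.021   0.1087] -0.0049 0.0421 0.0287
305 200 [ 0.6207 -0.0629  0.1004] -0.0017 -0.0005 0.0204
312 90 [0.6468 0.0196 0.0882] 0.0018 0.086 0.0082
310 80 [0.6455 0.027  0.0954] -0.0013 0.0928 0.0154
[ 0.58357249 -0.05218838  0.20136592] -0.04037412294064354
```

Depth puts the bar 40 mm short of the hinge and 113 mm above it: 70.5° at radius 120 mm, consistent. Its position in the pads has slipped about 6 mm toward the tips. Continuing to about 88°.

Request:
{"fn": "apply_moves", "kwargs": {
  "commands": [
    {"jaw":1,"x":8.7,"y":-2.4,"z":2.8,"wx":0,"wy":0,"wz":0},
    {"jaw":1,"x":18,"y":-4.9,"z":5,"wx":0,"wy":0,"wz":0},
    {"jaw":1,"x":24.5,"y":-6.7,"z":6,"wx":0,"wy":0,"wz":0},
    {"jaw":1,"x":30.5,"y":-8.3,"z":6.5,"wx":0,"wy":0,"wz":0},
    {"jaw":1,"x":34.6,"y":-9.4,"z":6.8,"wx":0,"wy":0,"wz":0}
  ]
}}

```text
time_s: 14.18
tool_pos: [0.6184, -0.0615, 0.1894]
tcp_rot: [0.001, 0.795, 0.607, 0.001]
ft_force: [-2.8, 6.3, 6.5]
width: 0.0096
```

```bash
cat > m.py <<'E'
from h import *
import sys
n=sys.argv[1]
s=manip.state();P=s['tool_pos'];print(s['time_s'],P,s['tcp_rot'],s['width'],s['ft_force'],s['moment'],s['dq'].round(3))
yaw=-.265;ex=np.array([np.cos(yaw),np.sin(yaw),0]);ey=np.array([-ex[1],ex[0],0]);H=np.array([.6225,-.0629,.08])
p,_,d=snap('wrist',n)
for v in(165,180,195,210,225):
    b=at_d(p,258.5,v,d[v,258]);r=b-H-[0,0,.006]
    print(b.round(4),(r@ex).round(4),(r@ey).round(4),r[2].round(4),'deg',np.degrees(np.arctan2(r[2],-(r@ex))).round(1))
print('tool rel',(P-H)@ex,(P-H)@ey,P[2]-.08)
snap('scene','s'+n);crop('s'+n,150,100,320,270,3.4,'c'+n)
E
python3 m.py w14
```

```text
14.175 [ 0.61843843 -0.06147314  0.18935214] [7.01108668e-04 7.94818562e-01 6.06845584e-01 1.18266950e-03] 0.009588928875017185 [-2.76434307  6.2706748   6.4955651 ] [1.2219608  0.71074798 0.05665093] [-0.002  0.041 -0.082  0.     0.05  -0.002]
[ 0.6313 -0.0146  0.206 ] -0.0042 0.0489 0.12 deg 88.0
[ 0.6294 -0.0213  0.2058] -0.0042 0.042 0.1198 deg 88.0
[ 0.6275 -0.0283  0.2052] -0.0042 0.0347 0.1192 deg 88.0
[ 0.6256 -0.0351  0.2061] -0.0043 0.0276 0.1201 deg 88.0
[ 0.6237 -0.0422  0.2067] -0.0043 0.0203 0.1207 deg 88.0
tool rel -0.00429350269038192 0.00031328690866466757 0.10935213829755365
```

View pics/cw14.png

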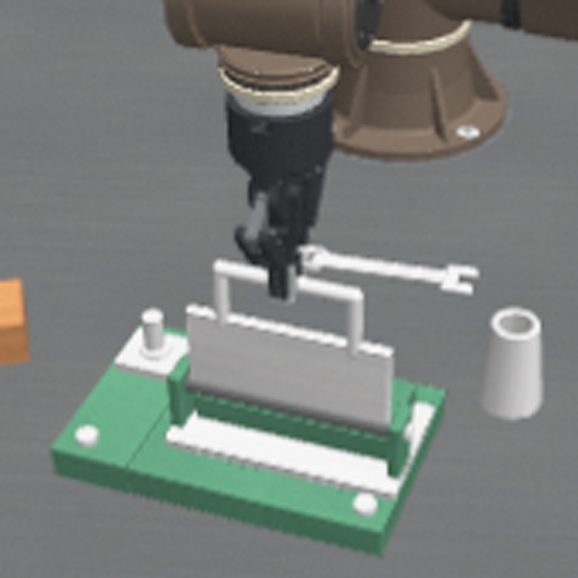

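View pics/w14.png

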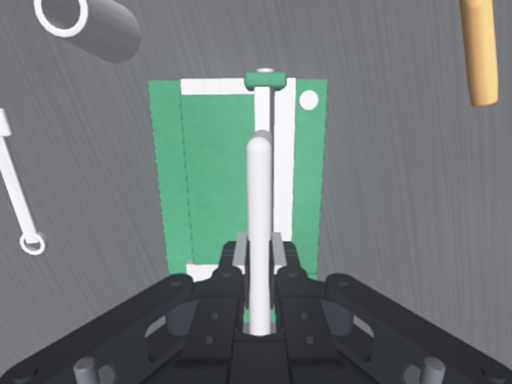

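The leaf is at about 88°, bar height 120 mm above the hinge, and the pin is still standing. One last 4 mm, then settle.

Request:
{"fn": "apply_moves", "kwargs": {
  "commands": [
    {"jaw":1,"x":2,"y":-0.5,"z":0,"wx":0,"wy":0,"wz":0},
    {"jaw":1,"x":4,"y":-1,"z":0,"wx":0,"wy":0,"wz":0},
    {"jaw":1,"x":4,"y":-1,"z":0,"wx":0,"wy":0,"wz":0},
    {"jaw":1,"x":4,"y":-1,"z":0,"wx":0,"wy":0,"wz":0},
    {"jaw":1,"x":4,"y":-1,"z":0,"wx":0,"wy":0,"wz":0}
  ]
}}

```text
time_s: 14.9
tool_pos: [0.6221, -0.0624, 0.1895]
tcp_rot: [0.001, 0.795, 0.607, 0.001]
ft_force: [-2.2, 6.3, 7.2]
width: 0.0091
```

Request:
{"fn": "apply_moves", "kwargs": {
  "commands": [
    {"jaw":1,"x":0,"y":0,"z":0,"wx":0,"wy":0,"wz":0},
    {"jaw":1,"x":0,"y":0,"z":0,"wx":0,"wy":0,"wz":0},
    {"jaw":1,"x":0,"y":0,"z":0,"wx":0,"wy":0,"wz":0},
    {"jaw":1,"x":0,"y":0,"z":0,"wx":0,"wy":0,"wz":0},
    {"jaw":1,"x":0,"y":0,"z":0,"wx":0,"wy":0,"wz":0}
  ]
}}

```text
time_s: 15.52
tool_pos: [0.622, -0.0624, 0.1894]
tcp_rot: [0.001, 0.795, 0.607, 0.001]
ft_force: [-2.0, 6.2, 7.7]
width: 0.009
```

```bash
python3 m.py w15
python3 - <<'E'
from h import *
p,im,d=snap('top','top15'); q,im0,d0=load('top0')
crop('top15',190,90,440,270,3,'ct15')
# pin head & lug check from scene camera vs s8 (before swing)
for n in('s8','sw15'):
  p,im,d=load(n); uv=proj(p,[[.5155,-.1939,.08],[.5155,-.1939,.041],[.49,-.175,.041]]); print(n,uv.round(1).tolist())
a=load('s8');b=load('sw15')
uv=proj(a[0],[[.5155,-.1939,.06]])[0].astype(int);sl=np.s_[uv[1]-12:uv[1]+12,uv[0]-15:uv[0]+15]
print('diff',np.abs(a[1][sl].astype(int)-b[1][sl]).mean(),cv2.phaseCorrelate(a[1][sl].mean(2),b[1][sl].mean(2)))
E
```

```text
15.525 [ 0.62204873 -0.06241172  0.18944608] [5.88992954e-04 7.94800324e-01 6.06869919e-01 1.00023191e-03] 0.00903385178257854 [-2.0176972   6.23467074  7.68732755] [ 1.14890185e+00  7.80123742e-01 -1.00972682e-03] [-0.     0.001  0.001  0.002  0.    -0.   ]
[ 0.6349 -0.0156  0.206 ] -0.0005 0.0489 0.12 deg 89.8
[ 0.633  -0.0223  0.2056] -0.0005 0.0419 0.1196 deg 89.8
[ 0.6311 -0.0294  0.2047] -0.0005 0.0345 0.1187 deg 89.8
[ 0.6292 -0.0362  0.2059] -0.0005 0.0276 0.1199 deg 89.8
[ 0.6273 -0.0434  0.2062] -0.0005 0.0201 0.1202 deg 89.8
tool rel -0.0005634055754395557 0.00035304117104225275 0.1094460787277511
s8 [[194.3, 191.9], [195.4, 202.1], [202.9, 197.1]]
sw15 [[194.3, 191.9], [195.4, 202.1], [202.9, 197.1]]
diff 8.38287037037037 ((-0.09741551128780479, 0.0920394477717803), 0.8829586606771984)
```

View pics/cw15.png

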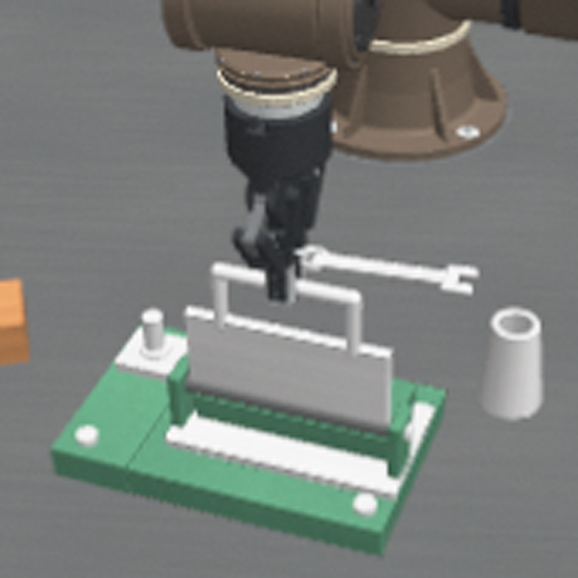

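View pics/ct15.png

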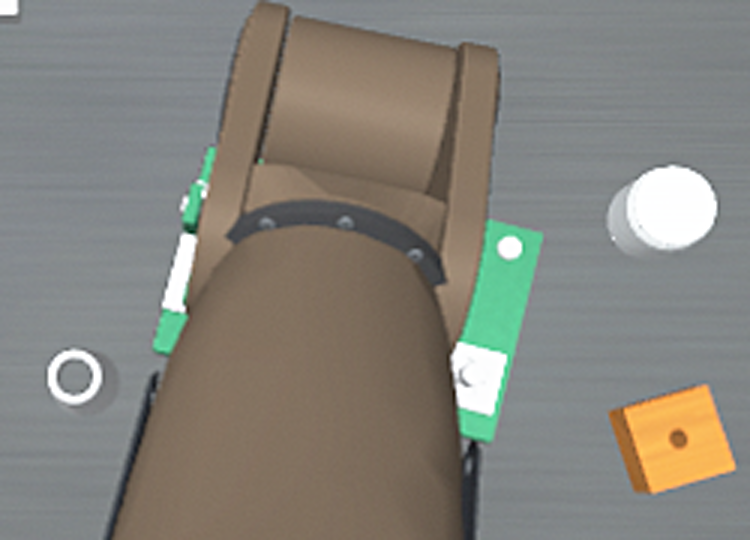

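The scene view shows the leaf upright and gripped. The pin is unmoved (0.1 px shift), and the tin and cone are in place. Handing in.

```bash
python3 -c "
from plant import manip
print(manip.hand_in())"
```

```text
the job is handed in; nothing more can be done
None
```

I dropped the pin home through the lug and base plate and let it go. I then swung the leaf upright by its loop bar and handed the job in at about 15.6 s, still gripping it; the hand-in gives no verdict.

**Last checks**
- **Pin:** the head top read z = 0.0800 m right after release, which is exactly fully home. It had not shifted in the scene picture after the swing (about 0.1 px).
- **Leaf:** it stood at about 89.8°, with the bar 120 mm above the hinge and the arm at rest. The fingers were on the bar, which read 9 mm wide for a 12 mm bar. The wrist force was about 10 N.
- **Bystanders:** the tin and cone were in place in the last pictures, and the arm never went near the dolly or offcut. I did not re-measure any of the four.

**What did not go as expected**
- **Base plate:** it measured about 21 mm shorter in y than stated, so I worked from the hole and bar instead, which agreed with the stated sizes.
- **Swing path:** up to about 25 N built up pushing toward the hinge, so I moved the arc outward. The bar also slipped about 6 mm along the pads toward the fingertips.
- **Carriage:** I did not measure it directly; it is inferred from the pin and lug not having moved.

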